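Switch off the ring-light power unit and pop its fuse hatch

TASK

A blown fuse has to be changed in the ring light's power unit, the wider case with the rocker switch on top. With a fingertip, first press the raised far end of the rocker switch fully down to switch the unit off; then press the fuse hatch beside the switch once, all the way in, and let go so that it pops up, and leave it standing open. Leave the battery box's narrow hatch shut, and do not pick up or shift anything else.

Things in the scene. Friction and masses are not known exactly. Their poses are not given: they have to be found in the camera images.
- power_unit: White case, fixed, 160 (x) x 210 (y) x 60 mm tall. Origin: centre of its underside; x points from its front face (towards the robot at yaw 0) to its back, y to its left, z up. Its flat top at z = 60 mm carries the switch on the right half and the square-ish fuse hatch on the left half.
- switch (a joint): Angle of the rocker switch (rad): a black plate 56 (along the case's x) x 28 x 10 mm that rocks about its middle, an axis along the case's y at case x = -12, y = -50, z = 70 mm. 0 = on, far (+x) end raised about 6 mm above the middle; 0.44 = off, far end fully down, near end raised. It stays where it is left; tipping it takes about 2.5 N at its end. Starts at 0 to 0.06.
- switch_far_end (a point): Point on the upper face of the rocker switch, 20 mm from its middle towards the far end: where to press. It sinks about 9 mm from on to off (from about 79 to 70 mm above the table), above its black frame (top 66 mm).
- fuse_hatch (a joint): Angle of the fuse hatch (rad): 0 = shut and latched, flush with the case's top; -0.107 = pressed in to its firm stop; 1.15 = fully open. Push-push latch: pressed to the stop and let go, it springs fully open within a second and stays; pressed down to the stop again, it latches shut. At the ribs it takes about 3 N to move and sinks 6.5 mm; a press short of the stop may not release it.
- fuse_hatch_press (a point): Middle of the ribbed pressing spot on the upper face of the fuse hatch, 60 mm from its hinge and 19 mm from its free (near) edge. The hatch is a grey plate 79 (x) x 64 (y) x 4 mm; shut, its upper face lies 60 mm above the table. It hinges on its far (+x) edge, and its near edge swings up and away from the robot, to about 72 mm above the case's top.
- battery_box: The other white case, fixed, 160 (x) x 120 (y) x 60 mm tall, without a switch. Origin: centre of its underside; axes as for the power unit.
- battery_hatch (a joint): Angle of the battery box's hatch (rad), a grey plate 99 x 44 mm with the same kind of latch; 0 = shut. To be left shut.
- fuse_jar: Bystander: loose jar with white cap, 28 mm across, 42 mm tall, standing on the power unit's top by its far right corner. Origin: centre of its underside.
- tip_tin: Bystander: loose open aluminium tin, 36 mm across, 20 mm tall, standing on the battery box. Origin: centre of its underside.
- board: Bystander: loose dark green circuit board, 90 x 55 mm, up to 13 mm high, lying in front of the power unit. Origin: centre of its underside, x along its length.
- solder_spool: Bystander: loose aluminium solder spool, 54 mm across, 30 mm tall, standing flat behind the power unit. Origin: centre of its underside.
- driver: Bystander: loose screwdriver, 150 mm long, lying in front of the battery box.
- flux_bottle: Bystander: loose small bottle, 34 mm across, 75 mm tall, standing behind the battery box. Origin: centre of its underside.

How it is judged:
By the outcome, as a careful person would: the job done as asked, in the order asked, and still so for the second after the job is handed in, with the robot touching nothing.
It also fails if it takes over 38 s, if anything falls off the work surface, if the arm or the gripper's body presses on something with over 40 N, if the wrist force passes 120 N, or if a joint passes its speed limit or range.

ROBOT

A 7-joint arm with a two-finger parallel gripper is mounted at the origin on the work surface. World frame = base frame: x ahead of the robot, y to its left, z up, the work surface at z = 0. Lengths are in m, angles in rad, forces in N, time in s.
With the tool pointing down it reaches from about 0.4 to 0.875 m from the base axis. Payload 4.4 kg.
Tool frame: the origin (TCP) lies midway between the tips of the shut fingers; the grasp point (between the pads) lies 19 mm behind it (arm.grip_depth is the distance from the TCP to the grasp point, in m); z points along the fingers, y is the direction in which the jaws open and shut (so a half turn about z gives the same grasp; the last joint's range is limited). The gripper opens to 85 mm and grips with 20 to 120 N. Pads are 22 mm wide; open, the fingers measure 114 mm over their backs; the gripper's body (76 mm by 85 mm) begins 54 mm behind the grasp point. The pads swing forward as they close: fully open they stand 13 mm farther back than shut.
Start: joints at [-1.412, 0.628, 0.038, 1.517, -0.027, 0.996, -0.02], TCP at [0.145, 0.634, 0.231] pointing down, gripper open.
Joint ranges: [-3.06, 3.06], [-0.37, 2.12], [-1.25, 1.32], [0.18, 2.47], [-1.1, 4.24], [0.23, 1.98], [-2.94, 2.94]. Speed limits (rad/s): [2.57, 2.57, 3.14, 3.14, 3.14, 3.14, 3.14].

INTERFACE

Orientations are given as a rotation vector (axis times angle).
In Python, from station import arm, fingers, planner, monitor, cams gives the robot as it stands. Calls block until the motion is done:
- arm.goto(position, orientation): joint-space move of the TCP to a pose.
- arm.line_to(position, frame=None, feed=0.15): straight line of the TCP; frame=None keeps the orientation; feed is the mean speed in m/s.
- arm.movej(angles): joint-space move.
- fingers.release() and fingers.close_gripper(effort=None): open the fingers fully, or close them until they stop; effort is the grip in N (None keeps the last).
- arm.sleep(seconds).
- planner.solve_ik(position, orientation): joint angles nearest the present ones, or None.
- monitor.state(): the state.
- cams.snapshot(name): name is "scene" or "side" or "wrist"; returns the picture (420x560x3 uint8, blue, green, red); there is no depth.
- cams.camera_info(name): a dict with "fx", "fy", "cx", "cy" (pixels), "camera_from_world" (4x4, takes a point from world to camera coordinates). Camera axes: x right, y up, looking along -z (the intrinsics and any distortion apply to the point x, -y, -z); pixel columns grow to the right and rows downward; lengths in m; the calibration is good to about 2 mm. A picture is of the moment at which its call begins: read the wrist's pose just before it. camera_info takes no time and is no camera call; for the wrist camera it gives the pose at the moment of the call.
A pose or a line that the arm cannot do raises arm.MotionError and nothing moves.
- arm.finish_job(): hands the job in, once; it reports no verdict.
Trained networks look in the newest picture that a camera, given by its name, has taken for a name from the list of things; names that differ only in an ending like _2 or _b are one class to them, and where a whole thing is asked for, a point or a joint stands for the part that bears it (a point fixed in the world has none). Each returns a list of dicts, best first, with "p" (0 to 1); they miss things now and then, are a little off and sometimes report something else, mostly with a low value. They report only what shows in the picture. A call takes as long as a camera call.
- cams.spot_in(camera, thing): "extent" ([left, top, width, height] in pixels, round what is visible of it).
- cams.regions_of(camera, thing): "pixels" (420x560 bool, what is visible of it) and "extent" ([left, top, width, height] in pixels, round what is visible of it).
The state is a dict: "clock": time; "joint_positions": joint angles; "qd": joint speeds; "effort": joint torques, N m; "tool_pos": TCP position; "ee_rot": TCP orientation; "contact_force": force on the tool from outside, world axes, zero at the start; "wrist_torque": the same for the moment, N m; "opening": opening from 0.0 (shut) to 1.0 (fully open).
Only numpy, scipy, OpenCV 4.12 (cv2) and the standard library are available. Lean on these libraries where they do the work, as an engineer would, in place of code of your own. Each camera call takes 0.05 s, during which the arm holds its last target. There are 200 camera calls.

## Working session

There is one attempt and no reset: what is moved stays moved. The work goes in short steps, each a Python script; the robot and the scene stay as the last script left them, time stands still between calls to the robot, and variables do not carry over. Pictures are saved under pics/ and viewed, on a budget of 10 in all, crops included, one or two more only if the job needs it, and the job is handed in when it is done.

```bash
ls; mkdir -p pics; python3 - <<'E'
from station import arm, fingers, planner, monitor, cams
import cv2,numpy as np
a=cams.snapshot("scene");b=cams.snapshot("side")
cv2.imwrite("pics/scene.png",a);cv2.imwrite("pics/side.png",b)
for c in("scene","side"):
  i=cams.camera_info(c);print(c,{k:np.round(v,3).tolist() if not isinstance(v,str) else v for k,v in i.items()})
  for t in("power_unit","switch","fuse_hatch","battery_hatch","switch_far_end","fuse_hatch_press","fuse_jar","battery_box"):
    print(t,[(round(d["p"],2),np.round(d["extent"]).tolist()) for d in cams.spot_in(c,t)][:2])
s=monitor.state();print(s["clock"],s["tool_pos"],s["ee_rot"],s["opening"])
E
```

```text
pics
scene {'fx': 536.145, 'fy': 536.145, 'cx': 280.372, 'cy': 210.062, 'camera_from_world': [[0.24, 0.971, 0.01, -0.152], [-0.72, 0.171, 0.673, 0.359], [0.651, -0.169, 0.74, -1.353], [0.0, 0.0, 0.0, 1.0]]}
power_unit [(0.55, [290.0, 144.0, 119.0, 89.0])]
switch [(0.51, [317.0, 158.0, 9.0, 19.0]), (0.47, [288.0, 143.0, 119.0, 91.0])]
fuse_hatch [(0.75, [168.0, 200.0, 19.0, 22.0]), (0.69, [350.0, 158.0, 37.0, 36.0])]
battery_hatch [(0.96, [127.0, 199.0, 40.0, 43.0])]
switch_far_end [(0.62, [314.0, 155.0, 13.0, 24.0])]
fuse_hatch_press [(0.7, [357.0, 162.0, 34.0, 28.0])]
fuse_jar [(0.72, [295.0, 176.0, 14.0, 21.0])]
battery_box [(0.94, [117.0, 182.0, 95.0, 101.0])]
side {'fx': 467.052, 'fy': 467.052, 'cx': 281.678, 'cy': 216.542, 'camera_from_world': [[-0.995, -0.099, 0.006, 0.565], [0.077, -0.738, 0.671, -0.125], [-0.062, 0.668, 0.742, -0.856], [0.0, 0.0, 0.0, 1.0]]}
power_unit [(0.77, [236.0, 261.0, 143.0, 155.0])]
switch [(0.84, [312.0, 280.0, 37.0, 29.0]), (0.38, [225.0, 287.0, 30.0, 37.0])]
fuse_hatch [(0.84, [268.0, 318.0, 66.0, 54.0])]
battery_hatch [(0.6, [289.0, 154.0, 50.0, 16.0])]
switch_far_end [(0.71, [311.0, 280.0, 35.0, 26.0])]
fuse_hatch_press [(0.57, [275.0, 318.0, 58.0, 51.0])]
fuse_jar [(0.79, [291.0, 248.0, 15.0, 30.0]), (0.38, [273.0, 321.0, 60.0, 50.0])]
battery_box [(0.93, [267.0, 152.0, 84.0, 60.0])]
0.9 [0.14483391 0.63365742 0.23131456] [-3.52346565e-01 -3.12171941e+00 -1.23354060e-05] 1.0003686266042515
```

View pics/scene.png

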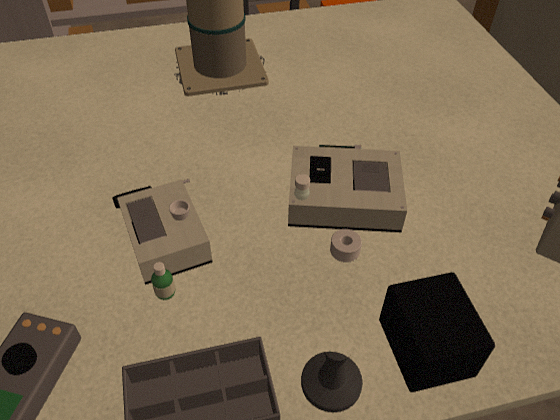

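View pics/side.png

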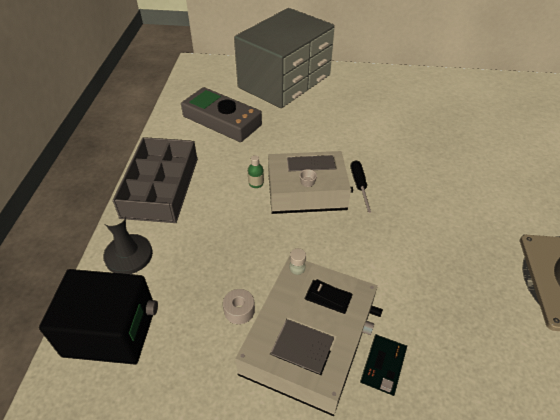

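The side view shows the power unit's top with corners near (291,260), (377,287), (338,400) and (240,355). The switch is at about (328,295) and the fuse hatch at about (303,346). In the scene view the switch is at (320,169) and the hatch at (371,176). Next I'll fit the case pose.

```bash
cat > h.py <<'E'
from station import arm, fingers, planner, monitor, cams
import cv2,numpy as np
from scipy.optimize import least_squares
def proj(i,P):
    T=np.array(i["camera_from_world"]);p=np.atleast_2d(P)@T[:3,:3].T+T[:3,3]
    return np.c_[i["cx"]+i["fx"]*p[:,0]/-p[:,2], i["cy"]-i["fy"]*p[:,1]/-p[:,2]]
def back(i,uv,z):
    T=np.array(i["camera_from_world"]);uv=np.atleast_2d(uv).astype(float)
    d=np.c_[(uv[:,0]-i["cx"])/i["fx"],-(uv[:,1]-i["cy"])/i["fy"],-np.ones(len(uv))]@T[:3,:3]
    o=-T[:3,:3].T@T[:3,3]
    return o+d*((z-o[2])/d[:,2])[:,None]
def case(q,P):
    c,s=np.cos(q[2]),np.sin(q[2]);P=np.atleast_2d(P)
    return np.c_[q[0]+c*P[:,0]-s*P[:,1],q[1]+s*P[:,0]+c*P[:,1],P[:,2]]
def region(cam,t):
    r=cams.regions_of(cam,t)
    out=[]
    for d in r[:2]:
        m=d["pixels"].astype(np.uint8);c=max(cv2.findContours(m,0,1)[0],key=cv2.contourArea)
        out.append((d["p"],m,c))
    return out
E
python3 - <<'E'
from h import *
C=np.array([[.08,-.105,.06],[-.08,-.105,.06],[-.08,.105,.06],[.08,.105,.06]])
px={"side":[(291,260),(377,287),(338,400),(240,355)],"scene":[(290,205),(292,146),(402,150),(405,208)]}
I={c:cams.camera_info(c) for c in px}
f=lambda q:np.concatenate([(proj(I[c],case(q,C))-px[c]).ravel() for c in px])
r=least_squares(f,[.55,.0,0],loss="soft_l1");q=r.x;print(q,np.round(f(q),1));np.save("q.npy",q)
R=lambda P:np.round(case([0,0,-q[2]],P-[q[0],q[1],0]),4)
for c in px:
  cams.snapshot(c)
  for t,z in(("switch",.072),("fuse_hatch",.06),("fuse_jar",.08)):
    for p,m,k in region(c,t):
      B=back(I[c],cv2.minAreaRect(k)[0],z);w=back(I[c],cv2.boxPoints(cv2.minAreaRect(k)),z)
      print(c,t,round(p,2),B.round(3),"case",R(B),"sides",np.linalg.norm(np.diff(w[:3],axis=0),axis=1).round(3))
E
```

```text
[ 0.50423305  0.15779804 -0.30798777] [-0.5 -5.2  1.8 -1.7  0.6  1.1 -3.8  3.  -2.2 -0.8  0.3 -0.7 -3.2  0.7
  1.3  2.7]
side switch 0.63 [[0.48  0.115 0.072]] case [[-0.0106 -0.0483  0.072 ]] sides [0.034 0.058]
side switch 0.5 [[ 0.531 -0.154  0.072]] case [[ 0.1199 -0.2891  0.072 ]] sides [0.035 0.053]
side fuse_hatch 0.68 [[0.517 0.203 0.06 ]] case [[-0.0018  0.0472  0.06  ]] sides [0.067 0.084]
side fuse_jar 0.82 [[0.535 0.062 0.08 ]] case [[ 0.0584 -0.0824  0.08  ]] sides [0.057 0.029]
side fuse_jar 0.61 [[0.398 0.23  0.08 ]] case [[-0.1229  0.0371  0.08  ]] sides [0.083 0.052]
scene switch 0.69 [[0.481 0.112 0.072]] case [[-0.0083 -0.0507  0.072 ]] sides [0.029 0.055]
scene fuse_hatch 0.82 [[0.517 0.202 0.06 ]] case [[-0.0011  0.0458  0.06  ]] sides [0.068 0.082]
scene fuse_jar 0.78 [[0.533 0.062 0.08 ]] case [[ 0.0562 -0.0823  0.08  ]] sides [0.027 0.063]
scene fuse_jar 0.58 [[ 0.678 -0.197  0.08 ]] case [[ 0.2728 -0.2856  0.08  ]] sides [0.034 0.067]
```

Both cameras agree to about 2 mm, and the sizes and offsets match the spec. I'll close the fingers, go above the switch and take a wrist look.

```bash
cat >> h.py <<'E'
from scipy.spatial.transform import Rotation as Ro
def down(yaw):  # tool z down, tool x along yaw
    c,s=np.cos(yaw),np.sin(yaw)
    return Ro.from_matrix(np.array([[c,s,0],[s,-c,0],[0,0,-1.]])).as_rotvec()
E
python3 - <<'E'
from h import *
q=np.load("q.npy");fingers.close_gripper(20)
j0=np.array(monitor.state()["joint_positions"]);P=case(q,[-.005,-.02,.2])[0]
c=[(np.abs(planner.solve_ik(P,down(q[2]+k))-j0).max(),k) for k in(0,np.pi) if planner.solve_ik(P,down(q[2]+k)) is not None];print(c)
k=min(c)[1];np.save("k.npy",k);arm.goto(P,down(q[2]+k))
i=cams.camera_info("wrist");a=cams.snapshot("wrist")
R=lambda P:np.round(case([0,0,-q[2]],P-[q[0],q[1],0]),4)
for t,z in(("switch",.072),("fuse_hatch",.06)):
    for p,m,kk in region("wrist",t):
      B=back(i,cv2.minAreaRect(kk)[0],z);w=back(i,cv2.boxPoints(cv2.minAreaRect(kk)),z)
      e=np.diff(w[:3],axis=0);print(t,round(p,2),B.round(3),"case",R(B),"sides",np.linalg.norm(e,axis=1).round(3),np.arctan2(e[:,1],e[:,0]).round(3))
for X in([-.04,-.064,.07],[.016,-.064,.07],[.016,-.036,.07],[-.04,-.036,.07],[.008,-.05,.079],[-.041,.0145,.06],[-.041,.0785,.06],[.038,.0785,.06],[.038,.0145,.06],[-.022,.0465,.06]):
    u=proj(i,case(q,X))[0];print(u.round());cv2.circle(a,tuple(int(v) for v in u),3,(0,0,255),1)
cv2.imwrite("pics/w1.png",a);s=monitor.state();print(s["clock"],s["tool_pos"],s["contact_force"],s["opening"])
E
```

```text
[(np.float64(1.3249724726679775), 0), (np.float64(1.0353464967117791), 3.141592653589793)]
switch 0.84 [[0.479 0.114 0.072]] case [[-0.0108 -0.0498  0.072 ]] sides [0.028 0.057] [ 1.265 -0.323]
fuse_hatch 0.91 [[0.514 0.203 0.06 ]] case [[-0.0042  0.0462  0.06  ]] sides [0.079 0.063] [2.835 1.23 ]
[227. 165.]
[230. 226.]
[261. 227.]
[260. 165.]
[244. 221.]
[318. 162.]
[390. 162.]
[381. 245.]
[315. 245.]
[352. 183.]
4.3833 [0.4933172  0.14117542 0.1999786 ] [ 0.55365214  0.33303507 -0.10223234] -0.002262419445307503
```

View pics/w1.png

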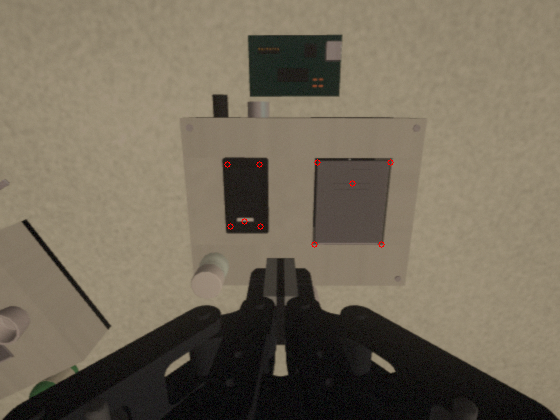

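The wrist picture confirms it: the predicted corners fall on the switch plate (x 224–268, y 157–233) and on the hatch (314–390, 158–244), about 2 mm off. The ribs are at about (351,178) and the jar at (210,272), clear of the press. Next is the switch.

```bash
cat >> h.py <<'E'
YAW=-.316;D=np.array([np.cos(YAW),np.sin(YAW),0])
SW=np.array([.4793,.114,0])+.022*D
HA=np.array([.5145,.203,0])-.0205*D
Z=np.array([0,0,1.])
def press(P,z0,zmin,F,step=.0015):
    f0=monitor.state()["contact_force"][2];z=z0
    while z>zmin:
        z-=step;arm.line_to(P+z*Z,feed=.03);s=monitor.state();f=s["contact_force"][2]-f0
        print(round(z,4),round(s["tool_pos"][2],4),round(f,1))
        if f>F:break
    print("clock",s["clock"])
E
python3 - <<'E'
from h import *
k=np.load("k.npy")
arm.goto(SW+.12*Z,down(YAW+k));arm.line_to(SW+.084*Z,feed=.1)
press(SW,.083,.064,14)
arm.line_to(SW+.15*Z,feed=.2)
arm.goto(HA-.05*D+.15*Z,down(YAW+k))
a=cams.snapshot("wrist");cv2.imwrite("pics/w2.png",a);b=cams.snapshot("side")
cv2.imwrite("pics/s2.png",cv2.resize(b[230:420,220:420],None,fx=3,fy=3));print(monitor.state()["clock"])
E
```

```text
0.0815 0.0819 -1.0
0.08 0.0802 1.8
0.0785 0.0786 1.9
0.077 0.077 2.6
0.0755 0.0753 2.3
0.074 0.0739 1.0
0.0725 0.0725 2.7
0.071 0.0716 8.6
0.0695 0.0712 20.7
clock 7.5833
8.8167
```

View pics/w2.png

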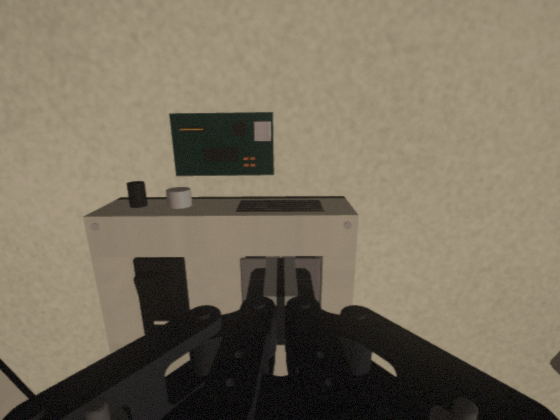

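View pics/s2.png

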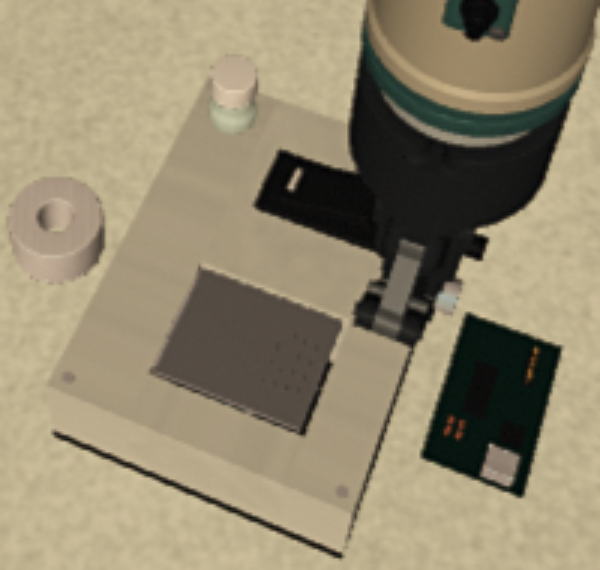

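The switch hit a firm stop after about 9 mm of travel, with the force rising from 2.7 to 20 N at z≈71 mm. The pictures show its far end down, and the hatch is still shut, with its ribs near the front edge. Now the hatch.

```bash
python3 - <<'E'
from h import *
k=np.load("k.npy")
arm.goto(HA+.09*Z,down(YAW+k));arm.line_to(HA+.064*Z,feed=.1)
press(HA,.064,.047,18)
arm.line_to(HA-.06*D+.13*Z,feed=.25)
arm.line_to(HA-.1*D+.25*Z,feed=.3)
arm.sleep(.5)
b=cams.snapshot("side");cv2.imwrite("pics/s3.png",cv2.resize(b[200:420,200:440],None,fx=2.5,fy=2.5))
cv2.imwrite("pics/sc3.png",cv2.resize(cams.snapshot("scene")[120:300,100:420],None,fx=2.4,fy=2.4));s=monitor.state();print(s["clock"],s["contact_force"],s["tool_pos"])
E
```

```text
0.0625 0.0631 -0.1
0.061 0.061 0.3
0.0595 0.0596 2.4
0.058 0.058 2.3
0.0565 0.0565 2.5
0.055 0.055 2.6
0.0535 0.054 7.6
0.052 0.0533 15.8
0.0505 0.0527 24.6
clock 11.8833
13.6083 [-0.46567547  0.20676745 -0.25971689] [0.39995802 0.24044223 0.24991243]
```

View pics/s3.png

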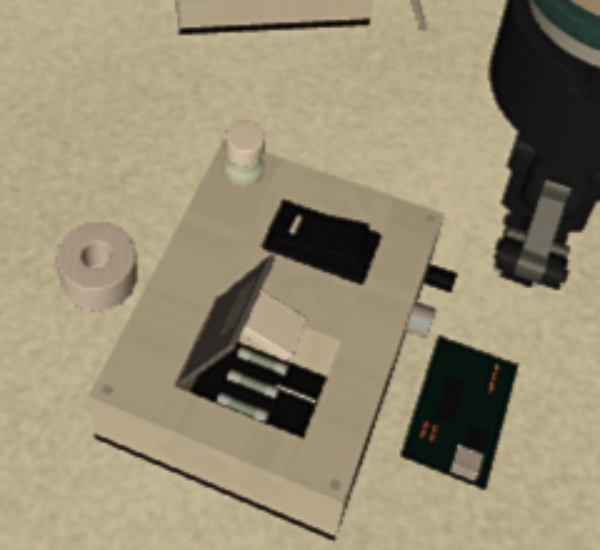

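View pics/sc3.png

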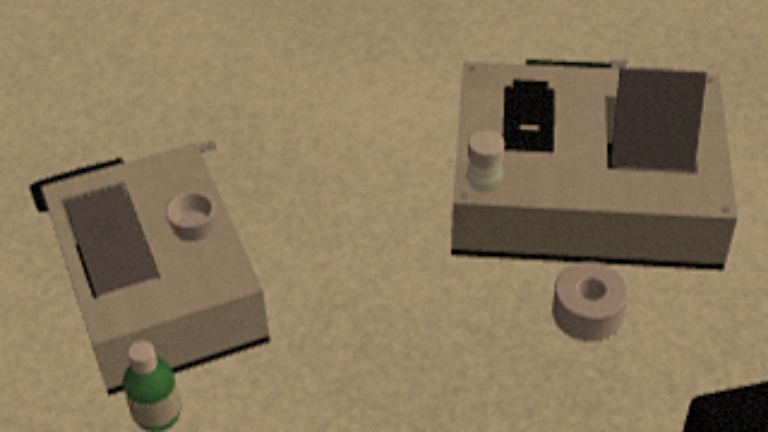

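The hatch stands open with the fuses visible. The switch's near end is raised and its far end is down, the battery hatch is shut, and nothing has shifted. Handing in.

```bash
python3 -c "
from station import arm
print(arm.finish_job())"
```

```text
the job is handed in; nothing more can be done
None
```

The power unit is switched off and its fuse hatch is standing open; I handed the job in at about 13.6 s on the robot's clock.

- **Switch:** I pressed the far end with the shut fingertips. It sank about 9 mm to a firm stop at z ≈ 71 mm, and I let go at about 21 N. The pictures afterwards show the far end down and the near end raised.
- **Fuse hatch:** I pressed the ribs once, about 7 mm in to the firm stop (about 25 N), then backed off up and towards the robot. The hatch sprang open, and in the last pictures it stands open with the fuses showing.
- **Everything else:** In the last pictures the battery hatch is shut, the jar, tin, spool, bottle and board look unmoved, and the gripper is clear of everything. The screwdriver was mostly outside those crops, so I did not check it, but the arm never worked near it.

No check failed. The wrist camera put the hatch about 2 mm from the first estimate, so I corrected for that before pressing.

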